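Brush out a spice canister

ROBOT

A 6-joint arm with a two-finger parallel gripper is mounted at the origin on the work surface. World frame = base frame: x ahead of the robot, y to its left, z up, the work surface at z = 0. Lengths are in mm, angles in rad, forces in N, time in s.
With the tool pointing down it reaches from about 275 to 750 mm from the base axis. Payload 10.2 kg.
Tool frame: the origin (TCP) lies on the centre line of the jaws, within the pads' length; the fingertips stand 17 mm ahead of it and the grasp point (between the pads) lies 2 mm behind it (ctrl.tip_extent is the distance from the TCP to the fingertips, in mm); z points along the fingers, y is the line along which they close (so a half turn about z gives the same grasp; the last joint's range is limited). The gripper opens to 85 mm and grips with 20 to 120 N. Pads are 22 mm wide; open, the fingers measure 114 mm over their backs; the gripper's body (76 mm by 85 mm) begins 54 mm behind the grasp point. The pads swing forward as they close: fully open they stand 13 mm farther back than shut.
Start: joints at [-1.509, 0.313, 1.498, -0, 1.331, -0.223], TCP at [147.494, -503.862, 248.294] pointing down, gripper open.
Joint ranges: [-2.94, 2.94], [-0.97, 2.17], [0.19, 2.56], [-1.23, 4.37], [0.02, 3.11], [-2.88, 2.88]. Speed limits (rad/s): [2.39, 2.39, 3.01, 3.14, 3.14, 3.14].

INTERFACE

Orientations are given as a unit quaternion [w, x, y, z].
In Python, from rig import sensors, capture, ctrl, cut_out, place_of gives the robot as it stands.
- The arm moves only by the shell command python3 -m jog 'ROWS' [FORCE]. ROWS is JSON, a list of rows, each a list of 3 entries, a list of its own where there are three numbers: the shift along the world's x, y, z in mm, then the turn, a rotation vector about the world's x, y, z in degrees, then the closure, from 0 (fully open) to 1 (shut). A call has exactly 8 rows; each row is the pose to reach, as a shift and turn from the pose commanded when the call began; what a row does not reach only later rows make up. A row lasts 1/12 s, in which the tool goes at most 41.7 mm and 7.16 degrees, less where a joint would pass 70% of its speed; a pose out of reach is approached as far as the arm can. A call with a gripper value outside its range is refused whole. The fingers move at their own pace and stop on an object; FORCE is the grip in N (left out, the last holds). Time passes only in rows, so rows that repeat a pose let the fingers close, or fill a call up. It gives the time, the measured TCP pose, the force and the opening at its end, in the units of the state.
- sensors.sense(): the state, without advancing time (a new reading comes with each control period).
- capture(name): name is "scene" or "top"; returns a dict with "color" (480x640x3 uint8, blue, green, red), "z_map" (480x640 float32, mm along the optical axis (not along the pixel's ray), 0 where there is no reading), "camera_matrix" (3x3 intrinsics, pixels), "R" (3x3) and "t" (3): a world point X has camera coordinates R X + t. Camera axes: x right, y down, z forward; pixel columns grow to the right and rows downward; lengths in mm; the calibration is good to about 2 mm. A picture is of the moment at which its call begins.
- ctrl.finish_job(): hands the job in, once; it reports no verdict.
Trained networks look in a picture, given as the dict that the camera call returned (one of the last four; its "shot" number tells which), for a name from the list of things; names that differ only in an ending like _2 or _b are one class to them, and where a whole thing is asked for, a point or a joint stands for the part that bears it (a point fixed in the world has none). Each returns a list of dicts, best first, with "p" (0 to 1); they miss things now and then, are a little off and sometimes report something else, mostly with a low value. They report only what shows in the picture. A call takes as long as a camera call. They do not tell look-alikes from the thing itself.
- cut_out(picture, query): "region" (480x640 bool, what is visible of it) and "box" ([left, top, right, bottom] in pixels, round what is visible of it).
- place_of(picture, query): "centre" ([row, column] in pixels: a listed point, or the origin of a listed thing).
The state is a dict: "time_s": time; "joints": joint angles; "dq": joint speeds; "tau": joint torques, N m; "eef_pos": TCP position; "ee_rot": TCP orientation; "force": force on the tool from outside, world axes, zero at the start; "wrist_torque": the same for the moment, N m; "grip_width": opening from 0.0 (shut) to 1.0 (fully open).
Only numpy, scipy, OpenCV 4.12 (cv2) and the standard library are available. Lean on these libraries where they do the work, as an engineer would, in place of code of your own. Each camera call takes 0.05 s, during which the arm holds its last target. There are 200 camera calls.

TASK

Take the lid off the small steel canister and set it down, knob up, on the middle of the white draining grid. Then take the brush from its fork stand and brush out the inside of the canister, pushing the brush right down to the bottom three times and drawing it up each time until its lower end is near the mouth. Hang the brush back on its fork; do not drop anything, leave the canister standing in its place and leave the other things alone.

Things in the scene. Friction and masses are not known exactly. Their poses are not given: they have to be found in the camera images.
- canister: Loose, straight round open steel canister (about 0.6 kg), outside diameter 78 mm, height 110 mm, wall 3 mm (inside diameter 72 mm), inside floor 4 mm above the underside. Stands upright on the bench with the lid on it. Origin: centre of the underside; z up along its axis.
- canister_mouth (a point): Centre of the canister's mouth, at rim height, 110 mm above the canister's origin.
- lid: Loose steel lid (about 0.15 kg): plug 64 mm in diameter and 5 mm high under a disc 84 mm in diameter and 4 mm thick, with an upright round black knob 24 mm in diameter on top. Origin: centre of the plug's underside; the knob spans z = 9 to 37 mm. Starts on the canister, disc on the rim, plug loose in the mouth. On the grid it stands on its plug.
- brush: Loose brush (about 0.14 kg), 200 mm long, hanging upright on the fork. Origin: centre of its lower end; z along the axis. z = 0 to 70 mm: pale bristle head, solid core 56 mm in diameter (36 mm at the lower end), yielding tips to 69 mm; 70 to 125: shaft 8 mm in diameter; 125 to 131: grey collar disc 34 mm in diameter; 131 to 200: round grey handle 22 mm in diameter.
- brush_collar (a point): Centre of the underside of the brush's collar, 125 mm above the brush's origin.
- stand: Fixed steel stand, top 151 mm high. Origin on the bench below the hanging place. Fork: two level prongs along its x (gap 18 mm, each 10 wide, 8 thick), open at -x. Lips at the -x ends (24 to 28 mm from the hanging place) and a stop at +x 24 mm, all 6 mm high, keep the collar in. To take the brush: lift it 10 to 40 mm, slide it 70 mm to -x, then raise; to hang: the reverse.
- stand_fork (a point): The hanging place: middle of the fork's gap at the prongs' top face, 145 mm above the bench; the centre of the hung brush's collar underside is here. x axis as the stand's: the fork's open end points to -x, two thin posts stand 50 mm to +x under the fork.
- grid: Fixed white plastic draining grid, 180 mm (its x) by 150 mm (its y), mesh top 30 mm above the bench, with corner posts 16 mm square and 36 mm high. Origin: centre, on the bench.
- grid_top (a point): Centre of the grid's mesh top, 30 mm above the bench.
- reel: Bystander: reel of brown twine, 76 mm in diameter, 85 mm high, standing beyond the work. Origin: centre of the underside.
- pan: Bystander: open steel bowl, 110 mm in diameter, 50 mm high. Origin: centre of the underside.
- jar: Bystander: closed amber jar, 68 mm in diameter, 100 mm high. Origin: centre of the underside.
There are look-alikes about, which are no part of the job. What is shaped like the lid but green is not meant.

How it is judged (in metres and radians):
On the way, in this order (a step that is already met when the one before it is completed fails the run):
1. the lid lies knob up on the grid, its centre within 40 mm of the grid's centre, let go (horizontal distance between lid and grid_top below 0.04 m and z of lid in the frame of grid_top between -0.006 and 0.006 m and angle between lid's own z axis and vertical below 0.1 rad and contact force between the fingers and lid below 0.1 N), for 0.2 s.
2. stroke 1: the held brush's lower end is inside the canister, within 16 mm of its inside floor (contact force between the fingers and brush above 0.5 N and horizontal distance between brush and canister below 0.03 m and z of brush in the frame of canister below 0.02 m), for 0.1 s.
3. the held brush is drawn up, still over the canister's axis, until its lower end is more than 65 mm above the canister's underside (contact force between the fingers and brush above 0.5 N and horizontal distance between brush and canister below 0.03 m and z of brush in the frame of canister above 0.065 m), for 0.05 s.
4. stroke 2: the held brush's lower end is inside the canister, within 16 mm of its inside floor (all of step 2), for 0.1 s.
5. the held brush is drawn up, still over the canister's axis, until its lower end is more than 65 mm above the canister's underside (all of step 3), for 0.05 s.
6. stroke 3: the held brush's lower end is inside the canister, within 16 mm of its inside floor (all of step 4), for 0.1 s.
7. the held brush is drawn up, still over the canister's axis, until its lower end is more than 65 mm above the canister's underside (all of step 5), for 0.05 s.
At the end, for the whole second after the job is handed in: Lid level and knob up on the grid's mesh, within 40 mm of its centre; brush hanging upright on the fork by its collar, within 13 mm of the hanging place; canister upright (0.05 rad), within 30 mm of where it started; all at rest (horizontal distance between lid and grid_top below 0.04 m and z of lid in the frame of grid_top between -0.006 and 0.006 m and angle between each of lid, brush's own z axis and vertical below 0.1 rad and distance between brush_collar and stand_fork below 0.013 m and angle between canister's own z axis and vertical below 0.05 rad and distance of canister from where it was at the start of the episode below 0.03 m and linear speed of each of brush, lid, canister below 0.02 m/s); the robot touches nothing.
It fails at once if the canister is tipped by more than 0.35 rad (angle between canister's own z axis and vertical above 0.35 rad).
It fails at once if the reel, bowl or jar is moved by more than 25 mm (distance of any of reel, pan, jar from where it was at the start of the episode above 0.025 m).
It fails at once if the lid or the brush is dropped (moves faster than 0.7 m/s out of the fingers, a fall of about 25 mm) ((linear speed of lid above 0.7 m/s and contact force between the fingers and lid below 0.05 N) or (linear speed of brush above 0.7 m/s and contact force between the fingers and brush below 0.05 N)).
It also fails if it takes over 72 s, if anything falls off the work surface, if the arm or the gripper's body presses on something with over 40 N, if the wrist force passes 120 N, or if a joint passes its speed limit or range.

## Working session

There is one attempt and no reset: what is moved stays moved. The work goes in short steps, Python scripts to look and compute and a shell command to move; the robot and the scene stay as the last step left them, time stands still between calls to the robot, and variables do not carry over. Pictures are saved under pics/ and viewed, on a budget of 10 in all, crops included, one or two more only if the job needs it, and the job is handed in when it is done.

```bash
mkdir -p pics; cat > h.py <<'E'
from rig import sensors, capture, ctrl, cut_out, place_of
import numpy as np, cv2
def world(p,r,c,z=None,depth=None):
    K=p["camera_matrix"];R=np.array(p["R"]);t=np.array(p["t"])
    ray=np.linalg.solve(K,[c,r,1.0])
    C=-R.T@t; d=R.T@ray
    s=(z-C[2])/d[2] if z is not None else depth
    return C+s*d
def cloud(p,mask):
    K=p["camera_matrix"];R=np.array(p["R"]);t=np.array(p["t"])
    v,u=np.nonzero(mask&(p["z_map"]>0));z=p["z_map"][v,u]
    P=np.linalg.solve(K,np.stack([u,v,np.ones_like(u)]).astype(float))*z
    return (R.T@(P-t[:,None])).T
E
python3 - <<'E'
from h import *
pp={n:capture(n) for n in("scene","top")}
for n,p in pp.items():
    cv2.imwrite(f"pics/{n}0.png",p["color"])
    print(n,"cam",np.round(-np.array(p["R"]).T@p["t"]))
    for q in ["canister","lid","brush","stand","grid","reel","pan","jar"]:
        for o in cut_out(p,q)[:3]:
            c=cloud(p,o["region"]); 
            print(q,round(o["p"],2),np.round(o["box"]),"med",np.round(np.median(c,0)),"lo",np.round(np.percentile(c,2,axis=0)),"hi",np.round(np.percentile(c,98,axis=0)))
    for q,z in dict(canister_mouth=110,lid=105,brush_collar=145,stand_fork=145,grid_top=30,canister=0,brush=20).items():
        for o in place_of(p,q)[:2]: print(q,round(o["p"],2),np.round(o["centre"]),np.round(world(p,*o["centre"],z=z)))
E
```

```text
scene cam [1081. -434.  820.]
canister 0.71 [289. 225. 329. 268.] med [544.  18.  58.] lo [500.   3.   4.] hi [555.  64. 106.]
lid 0.95 [314. 282. 355. 318.] med [651.  -3.  11.] lo [608. -36.   7.] hi [684.  39.  39.]
lid 0.78 [289. 202. 332. 231.] med [522.  37. 116.] lo [478.   4. 112.] hi [556.  80. 144.]
lid 0.67 [252. 286. 293. 318.] med [ 574. -103.   11.] lo [ 531. -137.    7.] hi [606. -63.  39.]
brush 0.57 [146. 246. 191. 337.] med [ 510. -272.   91.] lo [ 442. -298.    4.] hi [ 534. -245.  221.]
brush 0.31 [289. 225. 329. 267.] med [544.  17.  59.] lo [501.   3.   4.] hi [555.  62. 109.]
stand 0.88 [142. 272. 227. 375.] med [ 555. -277.   10.] lo [ 470. -314.    6.] hi [ 587. -218.  150.]
stand 0.68 [147. 245. 193. 333.] med [ 510. -272.   91.] lo [ 480. -298.   39.] hi [ 534. -244.  221.]
grid 0.61 [330. 190. 443. 275.] med [582. 208.  30.] lo [488. 130.   0.] hi [672. 293.  37.]
reel 0.62 [417. 238. 464. 293.] med [746. 185.  73.] lo [704. 166.   3.] hi [772. 233.  89.]
reel 0.53 [289. 230. 328. 265.] med [545.  17.  57.] lo [504.   3.   6.] hi [555.  61. 104.]
reel 0.39
[... 1430 characters left out ...]
295.  36.]
reel 0.62 [208. 153. 251. 193.] med [733. 200.  84.] lo [703. 169.   1.] hi [770. 237.  89.]
pan 0.83 [293. 132. 344. 180.] med [789.   9.  21.] lo [734. -40.   1.] hi [831.  59.  52.]
jar 0.87 [384. 151. 416. 186.] med [ 744. -164.   98.] lo [ 719. -195.   12.] hi [ 778. -137.  104.]
jar 0.24 [426. 263. 465. 295.] med [ 500. -252.   88.] lo [ 470. -283.   42.] hi [ 530. -230.  221.]
lid 0.89 [329. 309.] [398.  26. 105.]
lid 0.7 [271. 298.] [518.  49. 105.]
stand_fork 0.89 [279. 449.] [ 502. -258.  145.]
stand_fork 0.56 [280. 440.] [ 501. -239.  145.]
grid_top 0.95 [249. 226.] [568. 212.  30.]
canister 0.21 [170. 400.] [ 755. -180.    0.]
brush 0.86 [280. 440.] [ 499. -265.   20.]
```

```bash
python3 - <<'E'
import cv2,numpy as np
a=cv2.imread("pics/scene0.png")[170:420,120:490];b=cv2.imread("pics/top0.png")[120:370,170:490]
a=cv2.resize(a,None,fx=2.1,fy=2.1,interpolation=cv2.INTER_CUBIC);b=cv2.resize(b,None,fx=2.3,fy=2.3,interpolation=cv2.INTER_CUBIC)
cv2.imwrite("pics/a.png",a);cv2.imwrite("pics/b.png",b)
E
```

```text
(no output)
```

View pics/a.png

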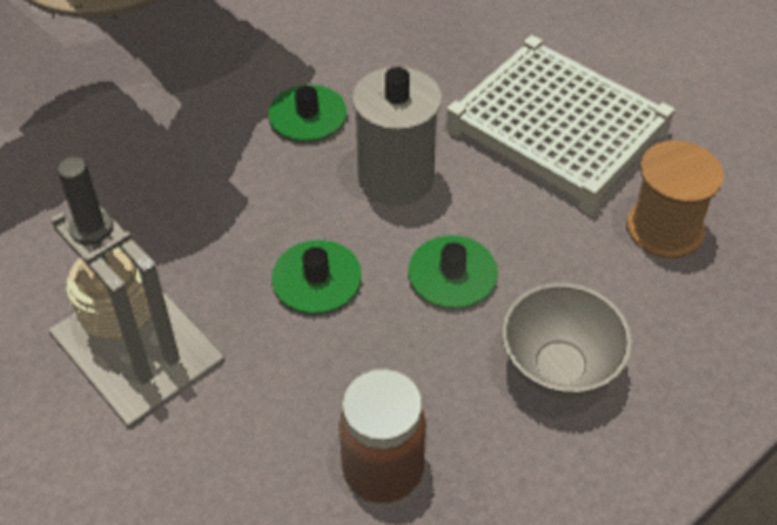

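View pics/b.png

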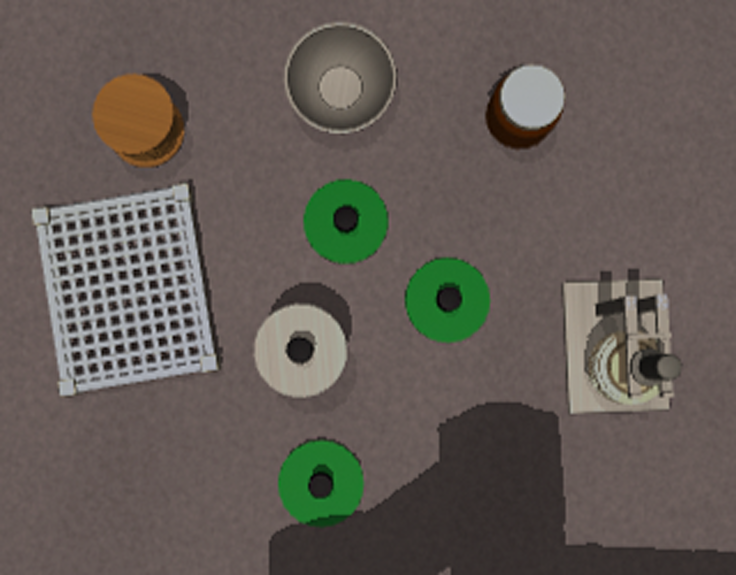

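The pictures show the steel lid on the canister (b.png about 300,350), with three green look-alikes around it. The brush is on the fork at right (b.png 655,368), posts towards +x and the open end towards the robot. Next I measure precisely with depth.

```bash
cat > m.py <<'E'
from h import *
def circ(P):
    A=np.c_[2*P[:,:2],np.ones(len(P))];s=np.linalg.lstsq(A,(P[:,:2]**2).sum(1),rcond=None)[0]
    return s[:2],np.sqrt(s[2]+s[0]**2+s[1]**2)
def encl(P):
    (x,y),r=cv2.minEnclosingCircle(P[:,:2].astype(np.float32)); return np.round([x,y,r],1)
def sel(c,xy,r,z0,z1):
    return c[(np.hypot(*(c[:,:2]-xy).T)<r)&(c[:,2]>z0)&(c[:,2]<z1)]
def rep(n,P):
    print(n,len(P),"med",np.round(np.median(P,0),1) if len(P) else "", "encl",encl(P) if len(P)>3 else "", "mid",np.round((P.min(0)+P.max(0))/2,1) if len(P) else "")
E
python3 - <<'E'
from m import *
for n in("scene","top"):
    p=capture(n);c=cloud(p,np.ones((480,640),bool));print(n)
    rep("lid disc",sel(c,(515,42),60,108,122));rep("knob top",sel(c,(515,42),50,138,150))
    rep("handle top",sel(c,(505,-260),50,213,225));rep("handle",sel(c,(505,-260),50,160,210));rep("collar",sel(c,(505,-260),60,148,156))
    P=sel(c,(505,-260),90,135,157);rep("fork all",P)
    if len(P): print(cv2.minAreaRect(P[:,:2].astype(np.float32)))
    P=sel(c,(530,-255),100,3,14);print("base",cv2.minAreaRect(P[:,:2].astype(np.float32)))
    P=sel(c,(572,212),140,24,40);print("grid",cv2.minAreaRect(P[:,:2].astype(np.float32)))
    P=sel(c,(572,212),140,33,40);print("grid posts",np.round(cv2.kmeans(P.astype(np.float32),4,None,(3,50,.1),5,cv2.KMEANS_PP_CENTERS)[2]))
print(sensors.sense())
E
```

```text
scene
lid disc 852 med [523.9  35.3 115.3] encl [515.2  42.7  43.4] mid [516.3  42.8 114.9]
knob top 97 med [518.2  41.6 142.9] encl [515.1  41.6  13.7] mid [516.4  42.  142.3]
handle top 148 med [ 504.7 -265.7  220.4] encl [ 503.3 -264.5   12.1] mid [ 502.4 -264.9  218.7]
handle 290 med [ 509.8 -267.7  185.9] encl [ 503.  -265.9   11.1] mid [ 504.9 -265.6  185. ]
collar 271 med [ 513.7 -269.8  151.7] encl [ 517.1 -267.7   46.3] mid [ 517.1 -266.   152. ]
fork all 755 med [ 528.4 -273.8  146.9] encl [ 519.9 -266.    49.5] mid [ 520.4 -265.5  146. ]
((519.8594360351562, -265.6183776855469), (92.51192474365234, 38.63545608520508), 2.2630293369293213)
base ((535.7998657226562, -255.3289337158203), (198.9334259033203, 186.2994842529297), 85.71490478515625)
grid ((575.9735717773438, 214.94027709960938), (185.56126403808594, 157.12640380859375), 9.96037769317627)
grid posts [[532. 160.  35.]
 [651. 172.  35.]
 [628. 272.  35.]
 [513. 253.  35.]]
top
lid disc 1148 med [516.2  44.8 113.5] encl [515.9  44.4  41.8] mid [515.4  44.2 114.4]
knob top 98 med [515.8  44.1 141.5] encl [515.8  44.7  
[... 777 characters left out ...]
81.  35.]
 [529. 161.  35.]]
{'time_s': 1.7, 'joints': array([-1.50941985e+00,  3.12878168e-01,  1.49770965e+00, -1.53638296e-05,
        1.33101068e+00, -2.23424355e-01]), 'dq': array([-0.00066942, -0.00166743,  0.00083653,  0.00119219,  0.00139302,
       -0.00208234]), 'tau': array([-2.02368951e-04, -4.12162757e+01, -2.59898239e+01, -2.12774885e-04,
        4.74812059e-04, -9.03097032e-06]), 'eef_pos': array([ 147.4797553 , -503.85796453,  248.30171516]), 'ee_rot': array([-3.51960510e-06,  9.89877923e-01,  1.41921448e-01, -7.20088468e-06]), 'force': array([-0.53200607,  1.19764811,  0.01258066]), 'wrist_torque': array([0.03317469, 0.06978614, 0.01560261]), 'grip_width': 1.001711806225369}
```

Fixes: canister/lid (515.7, 43.5), brush (502, -263.5) with stand yaw about +2.2°, and grid about (577, 216). All heights agree with the data given. Now I move above the lid.

```bash
python3 -m jog '[[[22,33,0],[0,0,0],0],[[44,66,0],[0,0,0],0],[[67,99,0],[0,0,0],0],[[89,132,0],[0,0,0],0],[[111,165,0],[0,0,0],0],[[133,198,0],[0,0,0],0],[[156,231,0],[0,0,0],0],[[178,264,0],[0,0,0],0]]' 40; python3 -m jog '[[[22,33,0],[0,0,0],0],[[44,66,0],[0,0,0],0],[[67,99,0],[0,0,0],0],[[89,132,0],[0,0,0],0],[[111,165,0],[0,0,0],0],[[133,198,0],[0,0,0],0],[[156,231,0],[0,0,0],0],[[178,264,0],[0,0,0],0]]'
```

```text
time_s: 2.37
eef_pos: [326.2, -238.1, 248.5]
ee_rot: [0.0, 0.99, 0.142, 0.0]
force: [1.1, -1.0, 0.4]
grip_width: 1.0
time_s: 3.03
eef_pos: [504.4, 26.2, 248.4]
ee_rot: [0.0, 0.99, 0.142, 0.0]
force: [0.3, -1.3, -0.5]
grip_width: 0.999
```

```bash
python3 -m jog '[[[6,9,-10],[0,0,0],0],[[12,18,-30],[0,0,0],0],[[12,18,-50],[0,0,0],0],[[12,18,-70],[0,0,0],0],[[12,18,-90],[0,0,0],0],[[12,18,-105],[0,0,0],0],[[12,18,-114],[0,0,0],0],[[12,18,-115],[0,0,0],0]]'; python3 -m jog '[[[0,0,0],[0,0,0],0.5],[[0,0,0],[0,0,0],1],[[0,0,0],[0,0,0],1],[[0,0,0],[0,0,0],1],[[0,0,0],[0,0,0],1],[[0,0,0],[0,0,0],1],[[0,0,0],[0,0,0],1],[[0,0,0],[0,0,0],1]]' 40
```

```text
time_s: 3.7
eef_pos: [514.7, 42.0, 131.7]
ee_rot: [-0.0, 0.99, 0.142, -0.001]
force: [-0.5, -0.3, -0.5]
grip_width: 1.0
time_s: 4.37
eef_pos: [515.7, 42.3, 133.9]
ee_rot: [-0.0, 0.99, 0.142, 0.0]
force: [-1.9, 1.0, 5.8]
grip_width: 0.265
```

```bash
python3 -m jog '[[[0,0,2],[0,0,0],1],[[0,0,8],[0,0,0],1],[[0,0,18],[0,0,0],1],[[0,0,30],[0,0,0],1],[[0,0,42],[0,0,0],1],[[0,0,52],[0,0,0],1],[[0,0,58],[0,0,0],1],[[0,0,60],[0,0,0],1]]' 40; python3 - <<'E'
from m import *
s=sensors.sense();print(s["grip_width"],s["force"],s["eef_pos"])
for n in("scene","top"):
    p=capture(n);c=cloud(p,np.ones((480,640),bool));print(n)
    rep("lid disc",sel(c,(515,42),60,160,177));rep("can rim",sel(c,(515,42),60,100,116))
    if n=="scene": cv2.imwrite("pics/c.png",cv2.resize(p["color"][130:330,200:460],None,fx=2.5,fy=2.5))
E
```

```text
time_s: 5.03
eef_pos: [515.8, 42.1, 194.6]
ee_rot: [0.0, 0.99, 0.142, 0.001]
force: [0.6, -1.6, -1.6]
grip_width: 0.264
0.26352535809281963 [ 0.61396514 -1.63626057 -1.61975969] [515.83103776  42.07864422 194.55070281]
scene
lid disc 600 med [528.4  29.6 175.7] encl [517.4  41.8  43.6] mid [516.7  42.  173.8]
can rim 330 med [528.6  31.2 107.4] encl [516.6  39.6  41. ] mid [516.5  41.  107.4]
top
lid disc 3 med [507.6   3.4 174.7] encl  mid [507.6   3.4 173.4]
can rim 0 med  encl  mid
```

View pics/c.png

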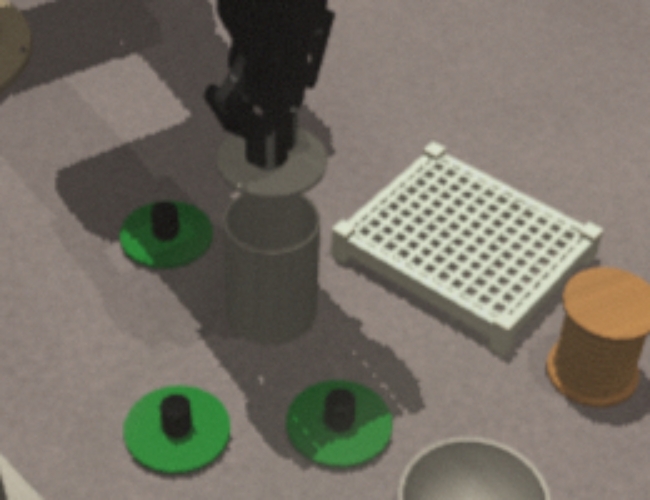

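The lid is held level (crop 272,158) and the canister still stands. I carry it to the grid centre.

```bash
python3 -m jog '[[[3,9,0],[0,0,0],1],[[12,33,0],[0,0,0],1],[[22,63,0],[0,0,0],1],[[33,93,0],[0,0,0],1],[[43,123,0],[0,0,0],1],[[53,150,0],[0,0,0],1],[[60,168,0],[0,0,0],1],[[62,174,-5],[0,0,0],1]]' 40;  python3 -m jog '[[[0,0,-8],[0,0,0],1],[[0,0,-25],[0,0,0],1],[[0,0,-45],[0,0,0],1],[[0,0,-65],[0,0,0],1],[[0,0,-85],[0,0,0],1],[[0,0,-105],[0,0,0],1],[[0,0,-115],[0,0,0],1],[[0,0,-120],[0,0,0],1]]'; python3 -m jog '[[[0,0,0],[0,0,0],1],[[0,0,-1],[0,0,0],1],[[0,0,-3],[0,0,0],1],[[0,0,-5],[0,0,0],1],[[0,0,-7],[0,0,0],1],[[0,0,-8],[0,0,0],1],[[0,0,-9],[0,0,0],1],[[0,0,-9],[0,0,0],1]]'
```

```text
time_s: 5.8
eef_pos: [577.9, 219.4, 187.9]
ee_rot: [-0.0, 0.99, 0.143, 0.0]
force: [-0.6, -0.3, -1.8]
grip_width: 0.266
time_s: 6.47
eef_pos: [576.4, 215.2, 66.2]
ee_rot: [0.0, 0.99, 0.141, -0.002]
force: [0.1, 0.7, -1.1]
grip_width: 0.267
time_s: 7.13
eef_pos: [577.4, 216.2, 59.2]
ee_rot: [-0.0, 0.99, 0.142, -0.0]
force: [-0.9, -0.1, -1.3]
grip_width: 0.265
```

```bash
python3 -m jog '[[[0,0,0],[0,0,0],1],[[0,0,-0.5],[0,0,0],1],[[0,0,-1],[0,0,0],1],[[0,0,-1],[0,0,0],1],[[0,0,-1.5],[0,0,0],1],[[0,0,-1.5],[0,0,0],1],[[0,0,-1.5],[0,0,0],1],[[0,0,-1.5],[0,0,0],1]]'
```

```text
time_s: 7.8
eef_pos: [577.6, 216.2, 58.9]
ee_rot: [0.0, 0.99, 0.142, 0.0]
force: [-5.1, -1.0, 8.9]
grip_width: 0.264
```

It has touched down (9 N). I open and rise.

```bash
python3 -m jog '[[[0,0,0],[0,0,0],0.7],[[0,0,0],[0,0,0],0.6],[[0,0,0],[0,0,0],0.4],[[0,0,0],[0,0,0],0.2],[[0,0,0],[0,0,0],0],[[0,0,0],[0,0,0],0],[[0,0,4],[0,0,0],0],[[0,0,20],[0,0,0],0]]'; python3 -m jog '[[[0,0,20],[0,0,0],0],[[0,0,45],[0,0,0],0],[[0,0,75],[0,0,0],0],[[0,0,110],[0,0,0],0],[[0,0,145],[0,0,0],0],[[0,0,175],[0,0,0],0],[[0,0,195],[0,0,0],0],[[0,0,200],[0,0,0],0]]'; python3 -m jog '[[[-5,-30,0],[0,0,0],0],[[-10,-60,0],[0,0,0],0],[[-15,-95,0],[0,0,0],0],[[-20,-130,0],[0,0,0],0],[[-25,-165,0],[0,0,0],0],[[-30,-200,0],[0,0,0],0],[[-35,-235,0],[0,0,0],0],[[-40,-270,0],[0,0,0],0]]'; python3 - <<'E'
from m import *
for n in("scene","top"):
    p=capture(n);c=cloud(p,np.ones((480,640),bool));print(n)
    rep("lid disc",sel(c,(577,216),60,36,46));rep("knob",sel(c,(577,216),30,62,75));rep("can rim",sel(c,(515,42),60,105,114))
    rep("handle top",sel(c,(505,-260),50,213,225))
    P=sel(c,(512,42),60,1,30);rep("inside",P)
E
```

```text
time_s: 8.47
eef_pos: [576.3, 215.9, 76.0]
ee_rot: [0.0, 0.99, 0.142, -0.002]
force: [-0.3, -0.5, 0.5]
grip_width: 0.998
time_s: 9.13
eef_pos: [578.2, 216.3, 282.2]
ee_rot: [-0.0, 0.99, 0.142, 0.003]
force: [-0.2, -0.6, 0.1]
grip_width: 1.001
time_s: 9.8
eef_pos: [536.7, -55.4, 276.9]
ee_rot: [-0.0, 0.99, 0.142, -0.001]
force: [1.2, -0.3, 0.2]
grip_width: 0.999
scene
lid disc 694 med [585.4 207.5  40.4] encl [581.8 211.5  48.7] mid [577.9 215.6  41. ]
knob 84 med [579.3 213.9  67.5] encl [577.4 215.6  13.4] mid [577.8 215.6  66.4]
can rim 276 med [516.2  40.9 110. ] encl [515.9  42.7  40.2] mid [515.4  41.6 109.4]
handle top 151 med [ 504.6 -266.1  220.6] encl [ 502.  -265.5   12.4] mid [ 502.  -265.4  218.3]
inside 768 med [539.7  17.2   3.3] encl [512.2  41.6  59.7] mid [511.9  41.6  15.4]
top
lid disc 875 med [576.6 215.8  39. ] encl [568.9 219.7  50.6] mid [569.1 217.3  40.8]
knob 90 med [577.2 216.9  66.5] encl [578.  217.2  11.8] mid [577.2 217.2  67.3]
can rim 112 med [525.6  60.9 109.6] encl [515.4  44.4  38.7] mid [515.3  48.3 109.3]
handle top 102 med [ 502.1 -262.4  219. ] encl [ 501.1 -262.9   10.8] mid [ 501.2 -263.1  218.3]
inside 775 med [515.6  51.1   3.7] encl [511.9  42.1  59.9] mid [512.4  42.2  15.5]
```

The lid is on the grid at (577, 216.5) and the canister has not moved. I go to the brush.

```bash
python3 -m jog '[[[-5,-30,0],[0,0,0],0],[[-10,-60,0],[0,0,0],0],[[-15,-90,0],[0,0,0],0],[[-20,-120,0],[0,0,0],0],[[-25,-150,0],[0,0,0],0],[[-30,-180,0],[0,0,0],0],[[-34,-202,0],[0,0,0],0],[[-35,-209,0],[0,0,0],0]]' 60; python3 -m jog '[[[0,0,0],[0,0,0],0],[[0,0,-10],[0,0,0],0],[[0,0,-25],[0,0,0],0],[[0,0,-45],[0,0,0],0],[[0,0,-65],[0,0,0],0],[[0,0,-80],[0,0,0],0],[[0,0,-87],[0,0,0],0],[[0,0,-87],[0,0,0],0]]'; python3 -c "
from h import *
print(sensors.sense()['eef_pos'])"
```

```text
time_s: 10.57
eef_pos: [501.7, -265.1, 276.6]
ee_rot: [-0.0, 0.99, 0.141, -0.001]
force: [0.2, -0.4, 0.5]
grip_width: 1.004
time_s: 11.23
eef_pos: [502.3, -261.1, 189.0]
ee_rot: [-0.001, 0.99, 0.143, -0.001]
force: [0.7, 0.2, 0.1]
grip_width: 1.002
[ 502.27689986 -261.10276163  188.96014624]
```

```bash
python3 -m jog '[[[0,0,0],[0,0,0],0.5],[[0,0,0],[0,0,0],1],[[0,0,0],[0,0,0],1],[[0,0,0],[0,0,0],1],[[0,0,0],[0,0,0],1],[[0,0,0],[0,0,0],1],[[0,0,0],[0,0,0],1],[[0,0,0],[0,0,0],1]]' 60;  python3 -m jog '[[[0,0,1],[0,0,0],1],[[0,0,3],[0,0,0],1],[[0,0,7],[0,0,0],1],[[0,0,12],[0,0,0],1],[[0,0,17],[0,0,0],1],[[0,0,21],[0,0,0],1],[[0,0,24],[0,0,0],1],[[0,0,25],[0,0,0],1]]'
```

```text
time_s: 11.9
eef_pos: [502.6, -263.1, 191.3]
ee_rot: [0.0, 0.99, 0.142, 0.0]
force: [0.3, -1.2, 4.2]
grip_width: 0.241
time_s: 12.57
eef_pos: [502.6, -262.9, 216.5]
ee_rot: [0.0, 0.99, 0.142, 0.0]
force: [0.2, 0.7, -0.8]
grip_width: 0.242
```

```bash
python3 -m jog '[[[-3,0,0],[0,0,0],1],[[-12,-0.5,0],[0,0,0],1],[[-24,-1,0],[0,0,0],1],[[-38,-1.5,0],[0,0,0],1],[[-52,-2,0],[0,0,0],1],[[-64,-2.5,0],[0,0,0],1],[[-72,-2.8,0],[0,0,0],1],[[-75,-2.9,0],[0,0,0],1]]';  python3 -m jog '[[[0,0,5],[0,0,0],1],[[0,0,20],[0,0,0],1],[[0,0,40],[0,0,0],1],[[0,0,62],[0,0,0],1],[[0,0,84],[0,0,0],1],[[0,0,104],[0,0,0],1],[[0,0,116],[0,0,0],1],[[0,0,120],[0,0,0],1]]'; python3 - <<'E'
from m import *
s=sensors.sense();print(s["grip_width"],s["force"],s["eef_pos"])
for n in("scene","top"):
    p=capture(n);c=cloud(p,np.ones((480,640),bool));print(n)
    B=sel(c,(427,-266),60,150,320)
    rep("brush all",B)
    for a in range(150,300,15): rep(a,sel(c,(427,-266),50,a,a+15))
    if n=="scene": cv2.imwrite("pics/d.png",p["color"][80:400,80:500])
E
```

```text
time_s: 13.23
eef_pos: [426.3, -265.8, 215.8]
ee_rot: [-0.0, 0.99, 0.142, -0.0]
force: [0.3, 0.7, -1.2]
grip_width: 0.243
time_s: 13.9
eef_pos: [428.2, -266.0, 338.1]
ee_rot: [0.002, 0.99, 0.142, 0.001]
force: [-0.2, -0.5, -1.3]
grip_width: 0.24
0.23954658581062432 [-0.20339241 -0.51003942 -1.32592387] [ 428.18564212 -265.98575081  338.10274173]
scene
brush all 2196 med [ 441.9 -271.3  232.9] encl [ 438.9 -269.2   44.4] mid [ 437.4 -268.1  235. ]
150 5 med [ 474.9 -254.9  152.3] encl [ 475.4 -254.5    3.6] mid [ 475.4 -254.5  152.1]
165 5 med [ 452.8 -272.6  176.6] encl [ 450.9 -271.8    6.8] mid [ 451.  -271.8  176.6]
180 185 med [ 454.4 -276.2  190.7] encl [ 433.1 -269.3   33.3] mid [ 443.2 -269.3  187.8]
195 267 med [ 453.8 -276.6  203.2] encl [ 431.  -268.8   33.9] mid [ 442.1 -268.8  202.5]
210 298 med [ 453.2 -276.5  217.8] encl [ 429.9 -268.4   34.1] mid [ 438.8 -268.6  217.5]
225 965 med [ 437.9 -271.7  234.5] encl [ 428.5 -267.9   34.4] mid [ 428.  -267.8  232.5]
240 49 med [ 429.5 -268.5  245.2] encl [ 428.9 -267.6   21.1] mid [ 429.3 -262.1  247.5]
255 41 med [ 429.3 -268.
[... 288 characters left out ...]
 encl [ 438.4 -264.5   43.6] mid [ 438.4 -263.   231.9]
150 1 med [ 476.2 -274.4  150.8] encl  mid [ 476.2 -274.4  150.8]
165 0 med  encl  mid 
180 37 med [ 440.5 -236.2  190.3] encl [ 432.9 -248.8   28.3] mid [ 432.9 -244.6  189.5]
195 56 med [ 431.6 -236.1  202.7] encl [ 429.4 -253.6   31.6] mid [ 429.4 -246.1  202.6]
210 127 med [ 442.1 -239.8  221.8] encl [ 427.8 -265.1   34.2] mid [ 430.4 -262.8  217.6]
225 472 med [ 440.4 -255.2  232.8] encl [ 430.1 -264.    33.4] mid [ 433.9 -263.   232.4]
240 1 med [ 430.2 -244.2  242.1] encl  mid [ 430.2 -244.2  242.1]
255 0 med  encl  mid 
270 0 med  encl  mid 
285 49 med [ 438.9 -259.   296.4] encl [ 433.8 -259.7   12.8] mid [ 434.7 -259.6  295.5]
```

View pics/d.png

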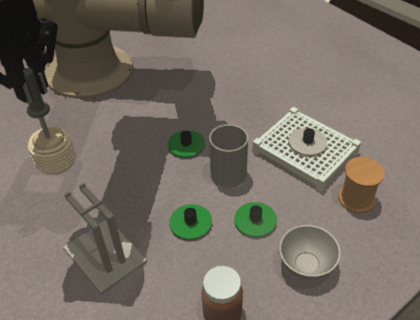

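The brush is held upright (48,120) and the lid sits on the grid (308,140). I move over the canister.

```bash
python3 -m jog '[[[2,6,0],[0,0,0],1],[[6,20,0],[0,0,0],1],[[11,40,0],[0,0,0],1],[[18,64,0],[0,0,0],1],[[25,90,0],[0,0,0],1],[[33,116,0],[0,0,0],1],[[41,143,0],[0,0,0],1],[[48,170,0],[0,0,0],1]]';  python3 -m jog '[[[7,26,0],[0,0,0],1],[[14,50,0],[0,0,0],1],[[21,74,0],[0,0,0],1],[[28,97,0],[0,0,0],1],[[33,116,0],[0,0,0],1],[[37,130,0],[0,0,0],1],[[39,138,0],[0,0,0],1],[[39,140,0],[0,0,0],1]]'; python3 -m jog '[[[0,0,0],[0,0,0],1],[[0,0,-2],[0,0,0],1],[[0,0,-5],[0,0,0],1],[[0,0,-10],[0,0,0],1],[[0,0,-15],[0,0,0],1],[[0,0,-20],[0,0,0],1],[[0,0,-24],[0,0,0],1],[[0,0,-25],[0,0,0],1]]';python3 - <<'E'
from m import *
s=sensors.sense();print(s["grip_width"],s["force"],s["eef_pos"])
for n in("scene","top"):
    p=capture(n);c=cloud(p,np.ones((480,640),bool));print(n)
    rep("head",sel(c,(515,43),60,145,205)); rep("headlow",sel(c,(515,43),60,145,165));
    for a in (200,230,250): rep(a,sel(c,(515,43),50,a,a+15))
    rep("rim",sel(c,(515,43),60,100,113))
    if n=="scene": cv2.imwrite("pics/e.png",cv2.resize(p["color"][100:300,220:420],None,fx=2.5,fy=2.5))
E
```

```text
time_s: 14.67
eef_pos: [475.5, -93.9, 334.7]
ee_rot: [-0.001, 0.99, 0.142, -0.001]
force: [0.4, 0.3, -1.4]
grip_width: 0.241
time_s: 15.33
eef_pos: [514.4, 45.5, 334.9]
ee_rot: [-0.0, 0.99, 0.143, -0.001]
force: [-0.1, 0.0, -2.0]
grip_width: 0.238
time_s: 16.0
eef_pos: [514.3, 44.1, 309.8]
ee_rot: [-0.0, 0.99, 0.142, -0.001]
force: [0.3, 0.2, -1.4]
grip_width: 0.241
0.24117317263190102 [ 0.27681359  0.16620644 -1.35611772] [514.25776345  44.14270141 309.83765383]
scene
head 813 med [534.4  24.6 184.1] encl [513.6  41.1  34.9] mid [513.6  40.3 175.1]
headlow 142 med [534.9  23.6 162. ] encl [517.4  38.8  33.5] mid [520.9  36.3 155.1]
200 566 med [518.6  37.5 208.2] encl [512.4  40.3  34.4] mid [512.   40.7 207.4]
230 28 med [515.1  40.7 237.9] encl [514.5  40.7   3.9] mid [514.4  41.5 237.8]
250 15 med [516.1  40.  255.2] encl [513.9  40.7  16.3] mid [514.4  40.2 257.8]
rim 299 med [529.3  27.4 107.5] encl [516.2  40.8  39.9] mid [516.1  41.1 106.5]
top
head 0 med  encl  mid 
headlow 0 med  encl  mid 
200 0 med  encl  mid 
230 0 med  encl  mid 
250 0 med  encl  mid 
rim 3 med [512.2   5.6 107.3] encl  mid [512.2   5.6 106.5]
```

View pics/e.png

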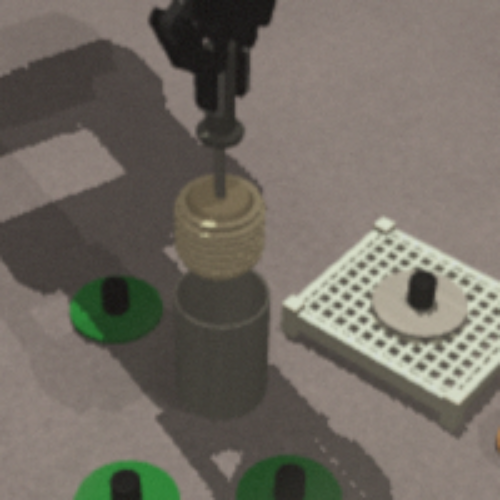

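The brush head (crop 220,225) is just above the mouth (222,300), about 2 mm off centre. I correct that and lower it.

```bash
python3 -m jog '[[[2,1.5,-4],[0,0,0],1],[[2,1.5,-10],[0,0,0],1],[[2,1.5,-18],[0,0,0],1],[[2,1.5,-26],[0,0,0],1],[[2,1.5,-34],[0,0,0],1],[[2,1.5,-40],[0,0,0],1],[[2,1.5,-45],[0,0,0],1],[[2,1.5,-48],[0,0,0],1]]'
```

```text
time_s: 16.77
eef_pos: [516.3, 45.8, 262.0]
ee_rot: [-0.0, 0.99, 0.142, -0.0]
force: [-0.1, 0.9, -1.7]
grip_width: 0.239
```

```bash
python3 -m jog '[[[0,0,-5],[0,0,0],1],[[0,0,-15],[0,0,0],1],[[0,0,-28],[0,0,0],1],[[0,0,-42],[0,0,0],1],[[0,0,-56],[0,0,0],1],[[0,0,-68],[0,0,0],1],[[0,0,-76],[0,0,0],1],[[0,0,-79],[0,0,0],1]]'; python3 -m jog '[[[0,0,-1],[0,0,0],1],[[0,0,-1.5],[0,0,0],1],[[0,0,-2],[0,0,0],1],[[0,0,-2],[0,0,0],1],[[0,0,-2],[0,0,0],1],[[0,0,-2],[0,0,0],1],[[0,0,-2],[0,0,0],1],[[0,0,-2],[0,0,0],1]]'; python3 - <<'E'
from m import *
s=sensors.sense();print(s["grip_width"],s["force"],s["eef_pos"])
p=capture("scene");c=cloud(p,np.ones((480,640),bool))
rep("collar",sel(c,(515,43),30,120,150)); print(np.percentile(sel(c,(515,43),30,90,150)[:,2],[5,25,50,75,90]))
rep("rim",sel(c,(515,43),60,100,113))
cv2.imwrite("pics/f.png",cv2.resize(p["color"][140:280,240:380],None,fx=3.5,fy=3.5))
E
```

```text
time_s: 17.43
eef_pos: [516.0, 45.8, 182.3]
ee_rot: [-0.0, 0.99, 0.142, -0.001]
force: [0.3, 0.4, -2.5]
grip_width: 0.24
time_s: 18.1
eef_pos: [516.6, 45.7, 181.9]
ee_rot: [0.0, 0.99, 0.142, 0.0]
force: [-1.5, 0.1, -1.2]
grip_width: 0.239
0.23863537628965456 [-1.52528609  0.0682292  -1.16913902] [516.55183379  45.71032605 181.91467559]
collar 130 med [521.8  37.9 142.6] encl [514.4  44.6  18.1] mid [514.4  43.9 134.7]
[ 97.56796668 120.59279258 141.52415563 143.43713794 145.20221857]
rim 337 med [526.   33.2 107.6] encl [516.3  41.3  40.2] mid [516.   41.5 106.4]
```

View pics/f.png

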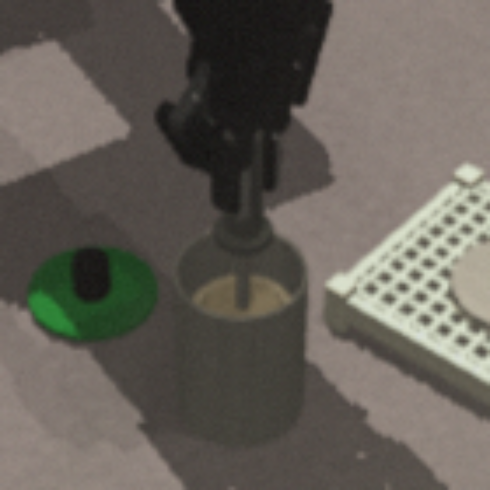

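The brush is at the bottom (collar top 142.5 mm, so lower end about 11 mm) and the canister is upright. Up, then two more strokes.

```bash
U='see typed rows'; python3 -m jog '[[[-1,-1,4],[0,0,0],1],[[-1,-1,14],[0,0,0],1],[[-1,-1,28],[0,0,0],1],[[-1,-1,44],[0,0,0],1],[[-1,-1,58],[0,0,0],1],[[-1,-1,67],[0,0,0],1],[[-1,-1,70],[0,0,0],1],[[-1,-1,70],[0,0,0],1]]'; python3 -m jog '[[[0,0,0],[0,0,0],1],[[0,0,-8],[0,0,0],1],[[0,0,-22],[0,0,0],1],[[0,0,-38],[0,0,0],1],[[0,0,-54],[0,0,0],1],[[0,0,-66],[0,0,0],1],[[0,0,-71],[0,0,0],1],[[0,0,-72],[0,0,0],1]]'; python3 -m jog '[[[0,0,0],[0,0,0],1],[[0,0,0],[0,0,0],1],[[0,0,0],[0,0,0],1],[[0,0,10],[0,0,0],1],[[0,0,24],[0,0,0],1],[[0,0,40],[0,0,0],1],[[0,0,56],[0,0,0],1],[[0,0,66],[0,0,0],1]]'; python3 -m jog '[[[0,0,5],[0,0,0],1],[[0,0,6],[0,0,0],1],[[0,0,6],[0,0,0],1],[[0,0,0],[0,0,0],1],[[0,0,-14],[0,0,0],1],[[0,0,-30],[0,0,0],1],[[0,0,-46],[0,0,0],1],[[0,0,-58],[0,0,0],1]]'; python3 -m jog '[[[0,0,-6],[0,0,0],1],[[0,0,-8],[0,0,0],1],[[0,0,-8],[0,0,0],1],[[0,0,-8],[0,0,0],1],[[0,0,-8],[0,0,0],1],[[0,0,-8],[0,0,0],1],[[0,0,-8],[0,0,0],1],[[0,0,-8],[0,0,0],1]]'; python3 - <<'E'
from m import *
s=sensors.sense();print(s["grip_width"],s["force"],s["eef_pos"])
p=capture("scene");c=cloud(p,np.ones((480,640),bool))
print(np.percentile(sel(c,(515,43),30,90,150)[:,2],[5,25,50,75,90]))
rep("rim",sel(c,(515,43),60,100,113))
E
```

```text
time_s: 18.82
eef_pos: [515.7, 44.7, 252.5]
ee_rot: [0.0, 0.99, 0.142, 0.001]
force: [-0.1, 0.2, -1.5]
grip_width: 0.241
time_s: 19.48
eef_pos: [514.8, 44.8, 178.1]
ee_rot: [-0.0, 0.99, 0.142, -0.001]
force: [0.8, -0.0, -0.7]
grip_width: 0.241
time_s: 20.15
eef_pos: [515.9, 44.7, 248.5]
ee_rot: [0.0, 0.99, 0.142, 0.002]
force: [0.8, -0.1, -0.9]
grip_width: 0.241
time_s: 20.82
eef_pos: [514.6, 44.8, 185.3]
ee_rot: [-0.0, 0.99, 0.142, -0.001]
force: [1.6, -0.1, -0.9]
grip_width: 0.243
time_s: 21.48
eef_pos: [515.6, 44.7, 180.1]
ee_rot: [0.0, 0.99, 0.142, 0.0]
force: [0.0, 0.3, -1.4]
grip_width: 0.24
0.2399677917740053 [ 0.02141042  0.34473398 -1.44353868] [515.57915224  44.7466328  180.06145244]
[ 98.50425638 134.98640713 140.54634377 142.11293765 145.32412527]
rim 327 med [526.8  32.7 107.5] encl [516.2  41.2  40. ] mid [515.8  40.9 106.5]
```

```bash
python3 -m jog '[[[0,0,4],[0,0,0],1],[[0,0,14],[0,0,0],1],[[0,0,28],[0,0,0],1],[[0,0,44],[0,0,0],1],[[0,0,58],[0,0,0],1],[[0,0,68],[0,0,0],1],[[0,0,74],[0,0,0],1],[[0,0,76],[0,0,0],1]]'; python3 -m jog '[[[0,0,3],[0,0,0],1],[[0,0,12],[0,0,0],1],[[0,0,26],[0,0,0],1],[[0,0,42],[0,0,0],1],[[0,0,58],[0,0,0],1],[[0,0,70],[0,0,0],1],[[0,0,77],[0,0,0],1],[[0,0,80],[0,0,0],1]]'; python3 -m jog '[[[-2,-6,0],[0,0,0],1],[[-6,-20,0],[0,0,0],1],[[-11,-40,0],[0,0,0],1],[[-18,-64,0],[0,0,0],1],[[-25,-90,0],[0,0,0],1],[[-33,-116,0],[0,0,0],1],[[-41,-143,0],[0,0,0],1],[[-48,-170,0],[0,0,0],1]]';  python3 -m jog '[[[-7,-26,0],[0,0,0],1],[[-14,-50,0],[0,0,0],1],[[-21,-74,0],[0,0,0],1],[[-28,-97,0],[0,0,0],1],[[-33,-116,0],[0,0,0],1],[[-37,-130,0],[0,0,0],1],[[-40,-138,0],[0,0,0],1],[[-40,-140,0],[0,0,0],1]]'; python3 -m jog '[[[0,0,0],[0,0,0],1],[[0,0,0],[0,0,0],1],[[0,0,0],[0,0,0],1],[[0,0,0],[0,0,0],1],[[0,0,0],[0,0,0],1],[[0,0,0],[0,0,0],1],[[0,0,0],[0,0,0],1],[[0,0,0],[0,0,0],1]]'; python3 - <<'E'
from m import *
s=sensors.sense();print(s["grip_width"],s["force"],s["eef_pos"])
x=s["eef_pos"]
for n in("scene","top"):
    p=capture(n);c=cloud(p,np.ones((480,640),bool));print(n)
    for a in (-130,-115,-100,-85,-70,-55): rep(a,sel(c,x[:2],45,x[2]+a,x[2]+a+15))
    rep("rim",sel(c,(515,43),60,104,113))
E
```

```text
time_s: 22.2
eef_pos: [515.7, 44.7, 256.9]
ee_rot: [0.0, 0.99, 0.142, 0.001]
force: [0.0, -0.3, -1.3]
grip_width: 0.244
time_s: 22.87
eef_pos: [515.6, 44.7, 336.7]
ee_rot: [0.0, 0.99, 0.142, 0.0]
force: [-0.5, -0.6, -2.0]
grip_width: 0.245
time_s: 23.53
eef_pos: [466.4, -126.6, 334.9]
ee_rot: [-0.0, 0.99, 0.142, -0.001]
force: [0.5, 0.3, -1.3]
grip_width: 0.24
time_s: 24.2
eef_pos: [426.7, -266.3, 335.0]
ee_rot: [-0.001, 0.99, 0.141, -0.001]
force: [0.3, -0.3, -0.4]
grip_width: 0.242
time_s: 24.87
eef_pos: [427.5, -265.2, 335.8]
ee_rot: [-0.0, 0.99, 0.142, -0.0]
force: [-0.7, -0.0, -1.6]
grip_width: 0.239
0.23853452468069547 [-0.65002531 -0.03351522 -1.5782205 ] [ 427.53338779 -265.15022714  335.79627383]
scene
-130 269 med [ 452.7 -275.6  213.8] encl [ 431.4 -267.9   33.7] mid [ 442.  -267.9  213.8]
-115 803 med [ 439.8 -272.   231.2] encl [ 427.2 -266.7   34.6] mid [ 427.9 -266.5  228.4]
-100 235 med [ 429.  -267.8  236.7] encl [ 427.2 -267.8   22.9] mid [ 427. -267.  243.]
-85 39 med [ 428.5 -267.   257.6] encl [ 426.7 -266.6    4.1] mid [ 427.6 -266.4  258.3]
-70 41 med [ 428.9 -267.3  273. ] encl [ 427.2 -268.2    5. ] mid [ 427.2 -267.1  273.3]
-55 56 med [ 438.7 -270.9  294.5] encl [ 427.4 -266.4   16.6] mid [ 430.6 -266.9  293.2]
rim 304 med [515.8  40.  109.4] encl [517.2  43.6  41.5] mid [515.3  41.4 108.5]
top
-130 86 med [ 439.7 -238.3  215. ] encl [ 426.4 -264.3   34.1] mid [ 429.2 -262.   213.3]
-115 490 med [ 438.9 -251.8  230. ] encl [ 427.6 -263.9   34. ] mid [ 429.9 -262.9  228.3]
-100 35 med [ 440.9 -258.9  236.8] encl [ 431.8 -263.2   20.2] mid [ 433.6 -263.2  237.6]
-85 0 med  encl  mid 
-70 0 med  encl  mid 
-55 44 med [ 437.2 -257.1  293.3] encl [ 434.3 -258.5   12.4] mid [ 434.4 -258.4  292.3]
rim 161 med [514.3  41.2 109.1] encl [515.2  44.   38.8] mid [515.3  44.2 108.5]
```

```bash
python3 -m jog '[[[0,-0.7,-4],[0,0,0],1],[[0,-0.7,-18],[0,0,0],1],[[0,-0.7,-38],[0,0,0],1],[[0,-0.7,-60],[0,0,0],1],[[0,-0.7,-82],[0,0,0],1],[[0,-0.7,-102],[0,0,0],1],[[0,-0.7,-115],[0,0,0],1],[[0,-0.7,-119],[0,0,0],1]]'; python3 -m jog '[[[0,0,0],[0,0,0],1],[[0,0,0],[0,0,0],1],[[2,0,0],[0,0,0],1],[[6,0.3,0],[0,0,0],1],[[12,0.5,0],[0,0,0],1],[[19,0.8,0],[0,0,0],1],[[27,1.1,0],[0,0,0],1],[[35,1.4,0],[0,0,0],1]]'; python3 -m jog '[[[8,0.3,0],[0,0,0],1],[[16,0.6,0],[0,0,0],1],[[24,0.9,0],[0,0,0],1],[[31,1.2,0],[0,0,0],1],[[36,1.4,0],[0,0,0],1],[[39,1.5,0],[0,0,0],1],[[40,1.5,0],[0,0,0],1],[[40,1.5,0],[0,0,0],1]]'; python3 - <<'E'
from m import *
s=sensors.sense();print(s["grip_width"],s["force"],s["eef_pos"])
for n in("scene","top"):
    p=capture(n);c=cloud(p,np.ones((480,640),bool));print(n)
    for a in (165,172,179): rep(a,sel(c,(502,-264),30,a,a+7))
    if n=="scene": cv2.imwrite("pics/g.png",cv2.resize(p["color"][210:370,110:250],None,fx=3.5,fy=3.5))
E
```

```text
time_s: 25.63
eef_pos: [426.8, -265.4, 214.5]
ee_rot: [-0.002, 0.99, 0.142, -0.001]
force: [0.2, 0.1, -1.9]
grip_width: 0.244
time_s: 26.3
eef_pos: [463.5, -264.5, 216.9]
ee_rot: [0.0, 0.99, 0.142, 0.0]
force: [0.2, -0.6, -1.4]
grip_width: 0.243
time_s: 26.97
eef_pos: [502.6, -263.1, 216.7]
ee_rot: [-0.0, 0.99, 0.142, -0.0]
force: [-0.5, 0.3, -1.8]
grip_width: 0.239
0.23915087012432942 [-0.47975903  0.34286083 -1.78675836] [ 502.56797129 -263.05825358  216.73037574]
scene
165 7 med [ 514.8 -270.6  171.4] encl [ 509.9 -270.7   10.5] mid [ 510.  -270.7  171.2]
172 139 med [ 509.3 -267.5  177. ] encl [ 501.9 -264.7   17. ] mid [ 503.9 -264.2  175.5]
179 48 med [ 509.8 -267.6  181.7] encl [ 505.8 -266.2   15.5] mid [ 509.2 -266.2  182.5]
top
165 0 med  encl  mid 
172 0 med  encl  mid 
179 0 med  encl  mid
```

View pics/g.png

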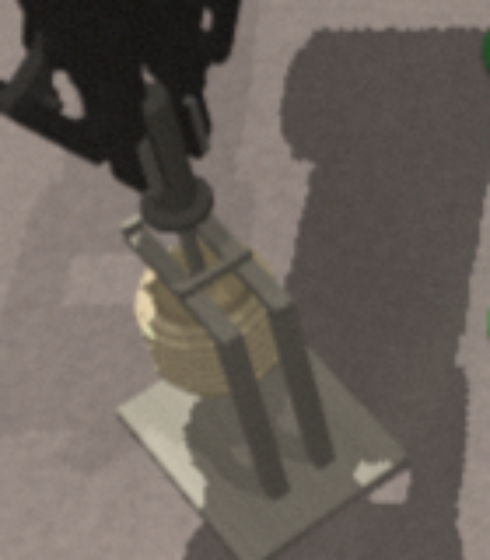

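The collar (crop 178,205) is above the prongs with the shaft in the gap between lips and stop. TCP matches the pick-up pose, so I lower 25.5 mm.

```bash
python3 -m jog '[[[0,0,-2],[0,0,0],1],[[0,0,-6],[0,0,0],1],[[0,0,-11],[0,0,0],1],[[0,0,-16],[0,0,0],1],[[0,0,-20],[0,0,0],1],[[0,0,-22],[0,0,0],1],[[0,0,-23],[0,0,0],1],[[0,0,-23],[0,0,0],1]]'; python3 -m jog '[[[0,0,-0.5],[0,0,0],1],[[0,0,-1],[0,0,0],1],[[0,0,-1.5],[0,0,0],1],[[0,0,-2],[0,0,0],1],[[0,0,-2],[0,0,0],1],[[0,0,-2],[0,0,0],1],[[0,0,-2],[0,0,0],1],[[0,0,-2],[0,0,0],1]]'
```

```text
time_s: 27.73
eef_pos: [502.4, -263.0, 193.5]
ee_rot: [-0.0, 0.99, 0.142, -0.0]
force: [0.2, 0.3, -1.3]
grip_width: 0.244
time_s: 28.4
eef_pos: [502.5, -263.1, 191.8]
ee_rot: [0.0, 0.99, 0.142, 0.0]
force: [0.3, -0.4, -1.1]
grip_width: 0.24
```

```bash
python3 -m jog '[[[0,0,-0.5],[0,0,0],1],[[0,0,-0.5],[0,0,0],1],[[0,0,-1],[0,0,0],1],[[0,0,-1],[0,0,0],1],[[0,0,-1],[0,0,0],1],[[0,0,-1],[0,0,0],1],[[0,0,-1],[0,0,0],1],[[0,0,-1],[0,0,0],1]]'
```

```text
time_s: 29.07
eef_pos: [502.6, -263.1, 191.3]
ee_rot: [0.0, 0.99, 0.142, 0.0]
force: [-1.0, 1.1, 5.6]
grip_width: 0.242
```

Seated (5.6 N). Release slowly, rise and check.

```bash
python3 -m jog '[[[0,0,0],[0,0,0],0.72],[[0,0,0],[0,0,0],0.6],[[0,0,0],[0,0,0],0.4],[[0,0,0],[0,0,0],0.2],[[0,0,0],[0,0,0],0],[[0,0,0],[0,0,0],0],[[0,0,0],[0,0,0],0],[[0,0,3],[0,0,0],0]]'; python3 -m jog '[[[0,0,10],[0,0,0],0],[[0,0,25],[0,0,0],0],[[0,0,50],[0,0,0],0],[[0,0,75],[0,0,0],0],[[0,0,95],[0,0,0],0],[[0,0,110],[0,0,0],0],[[0,0,118],[0,0,0],0],[[0,0,120],[0,0,0],0]]'; python3 -m jog '[[[-10,0,0],[0,0,0],0],[[-30,0,0],[0,0,0],0],[[-55,0,0],[0,0,0],0],[[-80,0,0],[0,0,0],0],[[-105,0,0],[0,0,0],0],[[-125,0,0],[0,0,0],0],[[-138,0,0],[0,0,0],0],[[-140,0,0],[0,0,0],0]]'; python3 - <<'E'
from m import *
for n in("scene","top"):
    p=capture(n);c=cloud(p,np.ones((480,640),bool));print(n)
    rep("lid knob",sel(c,(577,216),30,62,75));rep("rim",sel(c,(515,42),60,105,114))
    rep("handle top",sel(c,(505,-260),50,213,225));rep("handle",sel(c,(505,-260),50,160,210))
    if n=="scene": cv2.imwrite("pics/k.png",p["color"][100:400,100:500])
E
```

```text
time_s: 29.73
eef_pos: [502.3, -262.9, 193.4]
ee_rot: [-0.0, 0.99, 0.142, -0.0]
force: [-0.5, 0.1, 0.1]
grip_width: 0.999
time_s: 30.4
eef_pos: [502.7, -263.2, 315.7]
ee_rot: [0.001, 0.99, 0.142, 0.001]
force: [0.4, 0.5, -1.0]
grip_width: 1.002
time_s: 31.07
eef_pos: [361.0, -262.9, 313.5]
ee_rot: [-0.0, 0.99, 0.141, -0.0]
force: [-0.6, 0.1, 0.1]
grip_width: 0.994
scene
lid knob 87 med [580.1 213.1  67.9] encl [577.9 215.   13.9] mid [578.8 215.   67.3]
rim 270 med [515.8  40.9 109.6] encl [515.4  41.8  40.7] mid [515.8  41.3 109.5]
handle top 147 med [ 504.6 -265.2  220.5] encl [ 502.1 -264.6   11.5] mid [ 502.  -264.7  218.6]
handle 296 med [ 509.8 -267.6  185.7] encl [ 502.6 -265.1   11.1] mid [ 504.6 -264.9  185. ]
top
lid knob 91 med [577.  217.3  66.6] encl [577.5 217.5  11.9] mid [577.3 217.4  67.1]
rim 162 med [515.2  43.1 109.1] encl [515.2  44.   38.8] mid [515.3  44.2 109.5]
handle top 104 med [ 501.2 -261.9  219. ] encl [ 501.6 -262.7   11.1] mid [ 501.2 -262.3  218.7]
handle 68 med [ 500.2 -253.3  184.5] encl [ 501.2 -261.6   11. ] mid [ 501.2 -257.2  185. ]
```

View pics/k.png

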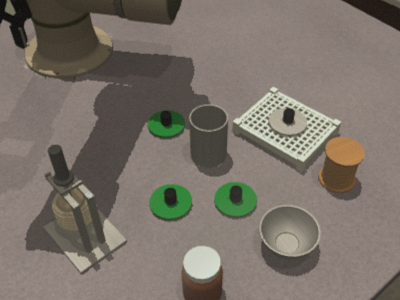

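The brush hangs on the fork (60,180), the lid is on the grid (288,120), the canister stands in place (208,135) and the gripper is clear.

```bash
python3 -c "
from rig import ctrl
print(ctrl.finish_job())"
```

```text
the job is handed in; nothing more can be done
None
```

I finished the task and handed it in at about 31 s of the 72 s; no verdict is reported.

- **Lid:** it is off the canister and stands knob up on the grid. It measured about (577, 216) mm, within a few mm of the grid's centre.
- **Brushing:** I brushed the canister with three full strokes. On each one the brush's lower end came within roughly 5–8 mm of the inside floor, then was drawn up to about 80 mm or more. I worked these heights out from the tool height. The camera confirmed the depth on strokes 1 and 3; stroke 2 and the height of the upstrokes rest on the tool height alone.
- **Brush:** it is hung back on the fork. Its handle measured the same as before pick-up, within about 1 mm.
- **Canister:** it is upright and within about 1 mm of where it started.
- **Other things:** the reel, bowl, jar and green lids look untouched in the last picture. I did not measure them.

No check failed. The two cameras differ by 2–3 mm in y, about what their calibration allows.

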